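# Feed bottle caps through the gate into the slot

### The arm

A 6-joint arm with a two-finger parallel gripper is mounted at the origin on the work surface. World frame = base frame: x ahead of the robot, y to its left, z up, the work surface at z = 0. Lengths are in m, angles in rad, forces in N, time in s.
With the tool pointing down it reaches from about 0.375 to 0.9 m from the base axis. Payload 3.1 kg.
Tool frame: the origin (TCP) lies between the finger pads; the fingertips stand 17 mm ahead of it and the grasp point (between the pads) lies 2 mm behind it; z points along the fingers, y is the line along which they close (so a half turn about z gives the same grasp; the last joint's range is limited). The gripper opens to 85 mm and grips with 20 to 120 N. Pads are 22 mm wide; open, the fingers measure 114 mm over their backs; the gripper's body (76 mm by 85 mm) begins 54 mm behind the grasp point. The pads swing forward as they close: fully open they stand 13 mm farther back than shut.
Start: joints at [-1.284, 0.527, 1.433, -0, 1.181, -0.178], TCP at [0.281, -0.558, 0.248] pointing down, gripper open.
Joint ranges: [-3.08, 3.08], [-0.75, 2.2], [0.22, 2.44], [-1.43, 4.57], [0, 2.65], [-2.85, 2.85]. Speed limits (rad/s): [2.79, 2.79, 3.14, 3.14, 3.14, 3.14].

### API

Orientations are given as a unit quaternion [w, x, y, z].
In Python, from rig import ctrl gives the robot as it stands.
- The arm moves only by the shell command python3 shift.py 'ROWS'. ROWS is a JSON list of rows, 1 to 12 of them, each of 7 numbers: the finger opening in m, then dx, dy, dz in m, then a rotation vector rx, ry, rz in rad; each row shifts and turns the commanded pose from where the row before left it, along the tool's axes as they then stand; what a row does not reach is not made up. A row lasts 1/8 s, in which the tool goes at most 0.0625 m and 0.188 rad, less where a joint would pass 70% of its speed; a pose out of reach is approached as far as the arm can. The fingers move at their own pace and stop on an object; the grip force is fixed at half the most. Time passes only in rows, so rows that do not move let the fingers close. It prints the time, the measured TCP pose, the force, the opening and the grip force at its end.
- ctrl.read_state(): the state, without advancing time (a new reading comes with each control period).
- ctrl.capture(name): name is "scene" or "top" or "wrist"; returns a dict with "frame" (420x560x3 uint8, red, green, blue), "depth" (420x560 float32, m along the optical axis (not along the pixel's ray), 0 where there is no reading), "intrinsics" (3x3 intrinsics, pixels), "eye" and "attitude" of the camera in the world. Camera axes: x right, y down, z forward; pixel columns grow to the right and rows downward; lengths in m; the calibration is good to about 2 mm. A picture is of the moment at which its call begins.
- ctrl.sign_off(): hands the job in; it is judged then, once.
The state is a dict: "clock": time; "joint_pos": joint angles; "joint_vel": joint speeds; "joint_torque": joint torques, N m; "eef_pos": TCP position; "tool_rot": TCP orientation; "contact_force": force on the tool from outside, world axes, zero at the start; "moment": the same for the moment, N m; "gripper_width": finger opening in m; "grip_force": force on a finger pad.
Only numpy, scipy, OpenCV 4.12 (cv2) and the standard library are available. Lean on these libraries where they do the work, as an engineer would, in place of code of your own. Each camera call takes 0.05 s, during which the arm holds its last target. There are 200 camera calls.

### The job

Three loose bottle caps lie on the sorting tray. With the fingertips, push them one at a time through the narrow gate at the end of the tray's funnel, so that all three finish in single file in the straight slot behind it, wholly past the gate and still lying flat. Only push the caps, never pick them up, and leave the vials and the bottle standing where they are.

Things in the scene. Friction and masses are not known exactly. Their poses are not given: they have to be found in the camera images.
- tray: fixed metal sorting tray, 435 (x) by 300 mm (y); plate top 8 mm above the bench. Origin at bench level in the open area where the caps lie; x points along the feed to funnel and slot, z up. Open area: x -174 to 75 mm, y within 143 mm, fenced 12 mm high at back and sides, 22 mm high in front at x = 75
- funnel (a point): middle of the funnel's 98 mm wide mouth in the front wall, on the plate's top; axes as the tray. Its two upright walls, 22 mm high and 4 mm thick, narrow over the next 50 mm of x to the 40 mm gate
- gate (a point): the gate, the funnel's narrow end: middle of its 40 mm opening, on the plate's top. x points into the slot, y across it. The slot behind is a straight open-topped lane on the same level floor, 40 mm wide between rails 22 mm high and 115 mm long to its end stop: three caps in a row fit
- slot_end (a point): middle of the end stop's inner face, on the plate's top, 115 mm past the gate
- cap1: a loose black ribbed bottle cap lying flat, closed top up, on the tray plate: a plain disc 32 mm across and 18 mm high, about 15 g; slides easily. Origin: centre of its underside
- cap2: a loose black ribbed bottle cap lying flat, closed top up, on the tray plate: a plain disc 32 mm across and 18 mm high, about 15 g; slides easily. Origin: centre of its underside. Same as cap1
- cap3: a loose black ribbed bottle cap lying flat, closed top up, on the tray plate: a plain disc 32 mm across and 18 mm high, about 15 g; slides easily. Origin: centre of its underside. Same as cap1
- vial_a: a bystander: a small upright clear glass vial with a metal cap, 24 mm across, 50 mm tall, standing on the tray plate in a back corner of the open area. Origin: centre of its underside
- vial_b: a bystander: a small upright clear glass vial with a metal cap, 24 mm across, 50 mm tall, standing on the tray plate beside the slot. Origin: centre of its underside
- reagent: a bystander: an upright amber bottle with a white cap, 42 mm across, 80 mm tall, standing on the tray plate beside the slot. Origin: centre of its underside

How it is judged:
By the outcome, as a careful person would: the job done as asked, in the order asked, and still so for the second after the job is handed in, with the robot touching nothing.
It also fails if it takes over 72 s, if anything falls off the work surface, if the arm or the gripper's body presses on something with over 40 N, if the wrist force passes 120 N, or if a joint passes its speed limit or range.

## Working session

There is one attempt and no reset: what is moved stays moved. The work goes in short steps, Python scripts to look and compute and a shell command to move; the robot and the scene stay as the last step left them, time stands still between calls to the robot, and variables do not carry over. Pictures are saved under pics/ and viewed, at most 10 in all, crops included, and the job is handed in when it is done.

```bash
ls; mkdir -p pics
python3 - <<'E'
from rig import ctrl
import cv2,numpy as np
for n in("scene","top"):
    c=ctrl.capture(n); cv2.imwrite(f"pics/{n}0.png",c["frame"][:,:,::-1]); print(n,c["intrinsics"],c["eye"],c["attitude"])
    np.savez(f"{n}0.npz",**c)
print(ctrl.read_state())
E
```

```text
pics
rig.py
shift.py
scene [[391.30625341   0.         282.53740342]
 [  0.         391.30625341 207.51486043]
 [  0.           0.           1.        ]] [ 1.00346474 -0.08439768  0.52938255] [-0.27973357  0.75008664  0.55820388 -0.21800823]
top [[396.735889     0.         277.26690782]
 [  0.         396.735889   205.64814567]
 [  0.           0.           1.        ]] [0.39431544 0.02812714 0.75770629] [ 0.07761713 -0.67580497  0.72830715 -0.0826554 ]
{'clock': 0.1, 'joint_pos': array([-1.28351046e+00,  5.28352897e-01,  1.43377520e+00,  2.19386441e-06,
        1.18139982e+00, -1.78487980e-01]), 'joint_vel': array([ 0.00013938, -0.00153285, -0.00286756, -0.0003357 , -0.00156724,
        0.00170244]), 'joint_torque': array([ 4.24031450e-04, -4.43304241e+01, -1.78586841e+01, -2.79538735e-04,
        3.86670639e-03, -2.32485894e-05]), 'eef_pos': array([ 0.28055445, -0.55781034,  0.24744359]), 'tool_rot': array([-9.66256185e-04,  9.73003826e-01,  2.30786956e-01, -5.15993133e-05]), 'contact_force': array([-0.02823626, -0.1047261 , -0.50763791]), 'moment': array([-0.08944865,  0.02524785, -0.00475859]), 'grip_force': 0.0, 'gripper_width': 0.08545017098166706}
```

View pics/top0.png

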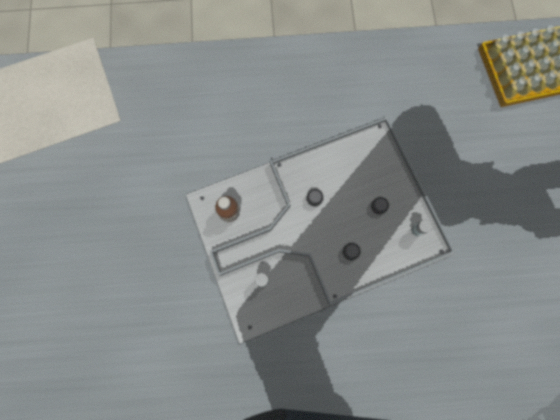

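View pics/scene0.png

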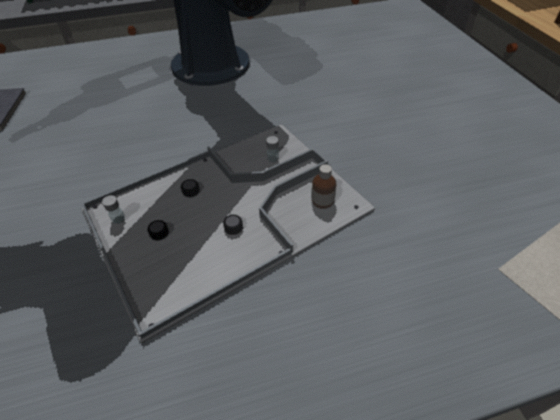

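The top view shows the caps at about (315,197), (380,205) and (352,251). vial_a is near (418,225), the reagent at (227,208), vial_b at (262,280) and the slot end near (217,260). The scene view agrees, with caps at (158,229), (190,187) and (233,224).

```bash
cat > h.py <<'E'
import numpy as np,cv2
from scipy.spatial.transform import Rotation as R
def rot(c): q=np.asarray(c["attitude"]); return R.from_quat(q[[1,2,3,0]]).as_matrix()
def rays(c,uv):
    uv=np.atleast_2d(uv).astype(float); K=c["intrinsics"]
    d=np.c_[(uv-[K[0,2],K[1,2]])/[K[0,0],K[1,1]],np.ones(len(uv))]
    return d@rot(c).T
def plane(c,uv,z):
    d=rays(c,uv); return c["eye"]+d*((z-c["eye"][2])/d[:,2])[:,None]
def cloud(c):
    h,w=c["depth"].shape; v,u=np.mgrid[:h,:w]
    return (c["eye"]+rays(c,np.c_[u.ravel(),v.ravel()])*c["depth"].reshape(-1,1)).reshape(h,w,3)
def tri(c1,p1,c2,p2):
    d1,d2=rays(c1,p1)[0],rays(c2,p2)[0]
    s=np.linalg.lstsq(np.c_[d1,-d2],c2["eye"]-c1["eye"],rcond=None)[0]
    a,b=c1["eye"]+s[0]*d1,c2["eye"]+s[1]*d2
    return (a+b)/2,np.linalg.norm(a-b)
def dark(c,th=45,amin=60,amax=900):
    m=(c["frame"].max(2)<th).astype(np.uint8)
    n,l,s,ce=cv2.connectedComponentsWithStats(m)
    return [(ce[i].round(1),s[i,2:]) for i in range(1,n) if amin<s[i,4]<amax]
E
python3 - <<'E'
from h import *
T=np.load("top0.npz");S=np.load("scene0.npz")
for c in(T,S):
    print(c["frame"][197:199,312:318].max(2)[0]); 
    for a in dark(c): print(a, plane(c,a[0],.026).round(4))
P=cloud(T);z=P[...,2]
m=((z>.004)&(z<.06)).astype(np.uint8); m[:, 460:]=0;m[:100]=0;m[350:]=0
n,l,s,_=cv2.connectedComponentsWithStats(m); i=1+s[1:,4].argmax(); m=(l==i)
print(s[i], "plate z",np.median(z[m]), "bench",np.median(z[300:340,100:200]), "noise",z[300:340,100:200].std())
img=np.clip(z*1000*8,0,255).astype(np.uint8); img[~m]=0
cv2.imwrite("pics/hm.png",cv2.resize(img[100:360,170:470],None,fx=2.5,fy=2.2))
r=cv2.minAreaRect(P[m][:,:2].astype(np.float32)*1000);print(r)
E
```

```text
[112 108 109 108 108 109]
(array([293.2, 415.7]), array([ 92,  10, 585], dtype=int32)) [[0.1985 0.0168 0.026 ]]
[63 55 57 61 60 60]
(array([36.2,  1.1]), array([26,  5, 69], dtype=int32)) [[-0.5402 -0.487   0.026 ]]
(array([ 11.9, 109.9]), array([ 25,  38, 185], dtype=int32)) [[ 0.1136 -0.4643  0.026 ]]
(array([182.3, 172.5]), array([139,  44, 476], dtype=int32)) [[ 0.4338 -0.121   0.026 ]]
(array([189.8, 187.8]), array([ 20,  19, 290], dtype=int32)) [[ 0.4784 -0.1127  0.026 ]]
(array([ 92.9, 202.9]), array([18, 12, 74], dtype=int32)) [[ 0.4652 -0.2807  0.026 ]]
(array([233.1, 228.1]), array([ 19,  18, 156], dtype=int32)) [[ 0.5929 -0.0564  0.026 ]]
(array([157.9, 229.8]), array([ 23,  21, 369], dtype=int32)) [[ 0.5601 -0.1758  0.026 ]]
(array([187.3, 310.2]), array([107,  62, 262], dtype=int32)) [[ 0.7185 -0.1474  0.026 ]]
[  186   117   269   226 34545] plate z 0.007729438643608755 bench -0.0006040845165858344 noise 0.04480282051815681
((527.668701171875, -57.823883056640625), (300.5393371582031, 433.8145751953125), 17.60472297668457)
```

Run:
```python
from h import *
T=np.load("top0.npz");S=np.load("scene0.npz")
a=np.deg2rad(107.605);ex=np.array([np.cos(a),np.sin(a)]);ey=np.array([-ex[1],ex[0]])
C=np.array([.52767,-.05782])
for nm,c in(("top",T),("scene",S)):
    P=cloud(c);q=P[...,:2]-C;t=np.stack([q@ex,q@ey],-1)*1000;z=P[...,2]*1000
    m=(abs(t[...,0])<214)&(abs(t[...,1])<147)&(z>16)&(z<95)&(c["depth"]>0)
    n,l,s,ce=cv2.connectedComponentsWithStats(m.astype(np.uint8))
    print(nm)
    for i in range(1,n):
        if s[i,4]<40: continue
        k=l==i; top=k&(z>np.percentile(z[k],90)-4); p=t[top]
        print(s[i,4],ce[i].round(1),"zmax",np.percentile(z[k],95).round(1),"lo",p.min(0).round(1),"hi",p.max(0).round(1),"mid",((p.min(0)+p.max(0))/2).round(1))
    # walls
    w=(z>19)&(z<33)&m
    for x0 in range(60,220,20):
        k=w&(abs(t[...,0]-x0)<5); yy=np.sort(t[k][:,1]); yy=yy[(yy>-75)&(yy<75)]
        # y clusters
        if len(yy): 
            g=np.split(yy,np.where(np.diff(yy)>8)[0]+1); print(x0,[(round(h[0],1),round(h[-1],1),len(h)) for h in g])
    for lo,hi in((-60,-1),(1,60)): pass
    k=w&(abs(t[...,1])>60)&(t[...,0]>20)&(t[...,0]<55); print("front wall x",np.percentile(t[k][:,0],[5,50,95]))
    k=w&(abs(t[...,1])<12)&(t[...,0]>150); print("end x",np.percentile(t[k][:,0],[2,50,98]) if k.any() else 0)
T=T
img=T["frame"][100:360,170:470,::-1]; z=cloud(T)[...,2]
hm=cv2.applyColorMap(np.clip(z*1000*4+20,0,255).astype(np.uint8)[100:360,170:470],cv2.COLORMAP_JET)
cv2.imwrite("pics/hm.png",cv2.resize(hm,None,fx=2.2,fy=2.2))
```

```text
top
1929 [327.8 220.6] zmax 30.8 lo [  36.5 -146.1] hi [207.9 146.6] mid [122.2   0.2]
230 [314.8 196.8] zmax 27.7 lo [-28.4 -61.3] hi [  2.3 -31.7] mid [-13.  -46.5]
500 [227.2 208.3] zmax 88.1 lo [139.5 -93.6] hi [159.2 -73.6] mid [149.3 -83.6]
237 [380.1 204.8] zmax 27.9 lo [-137.8   -0.8] hi [-107.2   28.9] mid [-122.5   14. ]
231 [421.7 227.4] zmax 59.2 lo [-180.1   71.9] hi [-158.3   94.8] mid [-169.2   83.4]
248 [351.6 250.7] zmax 27.9 lo [-52.4  58.4] hi [-20.8  89.5] mid [-36.6  73.9]
155 [261.6 279.6] zmax 59.5 lo [126.2  50.3] hi [148.7  72.7] mid [137.4  61.5]
60 [(np.float64(-42.7), np.float64(-34.0), 17), (np.float64(35.3), np.float64(44.0), 18)]
80 [(np.float64(-30.8), np.float64(-22.2), 18), (np.float64(22.7), np.float64(31.9), 17)]
100 [(np.float64(-24.0), np.float64(-19.3), 17), (np.float64(20.6), np.float64(24.4), 14)]
120 [(np.float64(-23.9), np.float64(-19.6), 15), (np.float64(20.4), np.float64(24.3), 16)]
140 [(np.float64(-68.1), np.float64(-63.3), 10), (np.float64(-23.8), np.float64(-19.6), 16), (np.float64(20.4), np.float64(24.3), 15), (np.float64(70.5), np.fl
[... 923 characters left out ...]
64(-24.5), 27), (np.float64(21.6), np.float64(29.6), 35)]
100 [(np.float64(-25.6), np.float64(-19.9), 31), (np.float64(17.3), np.float64(23.1), 28)]
120 [(np.float64(-26.1), np.float64(-20.6), 29), (np.float64(18.1), np.float64(22.6), 28)]
140 [(np.float64(-25.6), np.float64(-20.7), 27), (np.float64(17.8), np.float64(22.7), 28), (np.float64(47.6), np.float64(54.0), 28)]
160 [(np.float64(-25.6), np.float64(-19.4), 25), (np.float64(18.4), np.float64(23.8), 26)]
180 [(np.float64(-26.2), np.float64(-21.7), 24), (np.float64(17.8), np.float64(22.6), 23)]
200 [(np.float64(-25.4), np.float64(25.4), 51)]
front wall x [29.89967724 38.59309289 41.7891161 ]
end x [204.54234556 205.82016732 209.2334622 ]
```

View pics/hm.png

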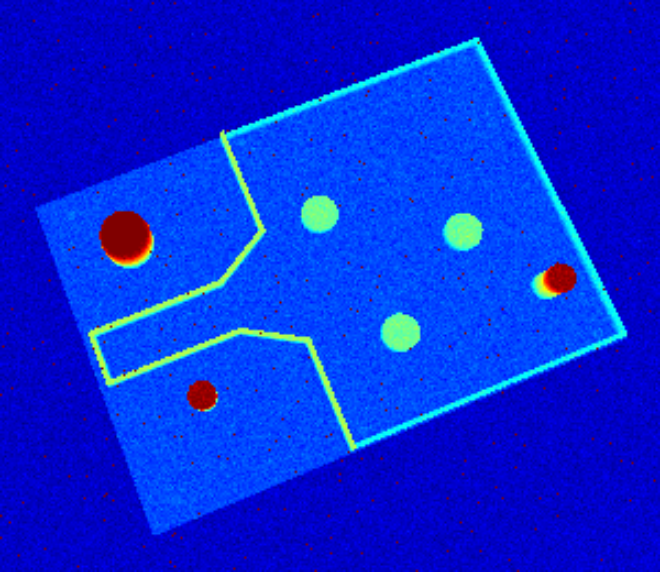

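The height map shows the walls, three caps and bystanders clearly. The tray outline measures 434x300 mm, the plate is at about 8 mm and the cap tops are at about 27 mm, all as the text says. In my tray-centred frame, the slot runs along y≈0, from the gate at x≈88 to the end stop at x≈203. First I'll turn the tool and nearly close the fingers.

```bash
cat >> h.py <<'E'
A_=np.deg2rad(107.605);EX=np.array([np.cos(A_),np.sin(A_)]);EY=np.array([-EX[1],EX[0]]);C0=np.array([.5277,-.0578])
def tray(p): q=np.asarray(p)[...,:2]-C0; return np.stack([q@EX,q@EY],-1)*1000
def go(ctrl,tx,ty,head,z=None):
    "tool-axis shift to tray pose (mm, deg); shift counted in present axes"
    s=ctrl.read_state(); M=R.from_quat(s["tool_rot"][[1,2,3,0]]).as_matrix()
    yaw=np.degrees(np.arctan2(M[1,0],M[0,0]))-107.605; p=s["eef_pos"]
    print("t",round(s["clock"],2),"at",tray(p).round(1),"z",p[2].round(4),"head",round(yaw,1),"w",round(s["gripper_width"],4),"F",s["contact_force"].round(1),"tilt",np.degrees(np.arccos(-M[2,2])).round(2))
    w=C0+(tx*EX+ty*EY)/1000
    d=np.r_[w-p[:2],(p[2] if z is None else z)-p[2]]
    rz=-np.deg2rad(head-yaw)
    M2=M@R.from_rotvec([0,0,rz]).as_matrix()
    print("  shift now",(M.T@d).round(4),"after turn",(M2.T@d).round(4),"rz",rz.round(3))
E
python3 shift.py '[[0.014,0,0,0,0,0,-0.18],[0.014,0,0,0,0,0,-0.18],[0.014,0,0,0,0,0,-0.18],[0.014,0,0,0,0,0,-0.18],[0.014,0,0,0,0,0,-0.18],[0.014,0,0,0,0,0,-0.18],[0.014,0,0,0,0,0,-0.18],[0.014,0,0,0,0,0,-0.18],[0.014,0,0,0,0,0,-0.18],[0.014,0,0,0,0,0,-0.18],[0.014,0,0,0,0,0,-0.18]]'
python3 -c "
from h import *;from rig import ctrl
go(ctrl,-46.3,-69,32.5,0.10)"
```

```text
clock: 1.48
eef_pos: [0.2806, -0.558, 0.2477]
tool_rot: [-0.0, 0.338, 0.941, 0.001]
contact_force: [0.5, 0.4, 0.5]
gripper_width: 0.0141
grip_force: 0.0
t 1.48 at [-402.   386.8] z 0.2477 head 32.9 w 0.0141 F [0.5 0.4 0.5] tilt 0.08
  shift now [0.0512 0.5758 0.1482] after turn [0.0549 0.5755 0.1482] rz 0.006
```

```bash
python3 shift.py '[[0.014,0.0043,0.048,0,0,0,0],[0.014,0.0043,0.048,0,0,0,0],[0.014,0.0043,0.048,0,0,0,0],[0.014,0.0043,0.048,0,0,0,0],[0.014,0.0043,0.048,0,0,0,0],[0.014,0.0043,0.048,0.02,0,0,0],[0.014,0.0043,0.048,0.03,0,0,0],[0.014,0.0043,0.048,0.03,0,0,0],[0.014,0.0043,0.048,0.03,0,0,0],[0.014,0.0043,0.048,0.03,0,0,0],[0.014,0.0043,0.048,0.01,0,0,0],[0.014,0.0043,0.048,0,0,0,0]]'
python3 - <<'E'
from h import *;from rig import ctrl
go(ctrl,-46.3,-69,32.5,0.10)
c=ctrl.capture("scene");cv2.imwrite("pics/s1.png",cv2.resize(c["frame"][60:330,80:440,::-1],None,fx=2.2,fy=2.2))
p=ctrl.read_state()["eef_pos"]
for n in("scene",):
    P=cloud(c); q=tray(P); z=P[...,2]*1000; t0=tray(p)
    k=(np.linalg.norm(q-t0,axis=-1)<30)&(z>40)&(c["depth"]>0)
    print("lowest tool z rel TCP",np.percentile(z[k],[0.5,1,2,5])-p[2]*1000)
    k&=z<np.percentile(z[k],1)+8; print("tip extents rel",(q[k]-t0).min(0),(q[k]-t0).max(0))
E
```

```text
clock: 2.98
eef_pos: [0.61, -0.0815, 0.0964]
tool_rot: [-0.002, 0.341, 0.94, -0.0]
contact_force: [-0.1, -0.4, 1.0]
gripper_width: 0.0141
grip_force: 0.0
t 2.98 at [-47.5 -71.3] z 0.0964 head 32.5 w 0.0141 F [-0.1 -0.4  1. ] tilt 0.21
  shift now [ 0.0022 -0.0013 -0.0036] after turn [ 0.0022 -0.0013 -0.0036] rz 0.001
lowest tool z rel TCP [-15.05442902 -12.32986751  -8.53058686  -1.50390781]
tip extents rel [-19.92983262 -15.90736093] [12.65541625 18.47783863]
```

View pics/s1.png

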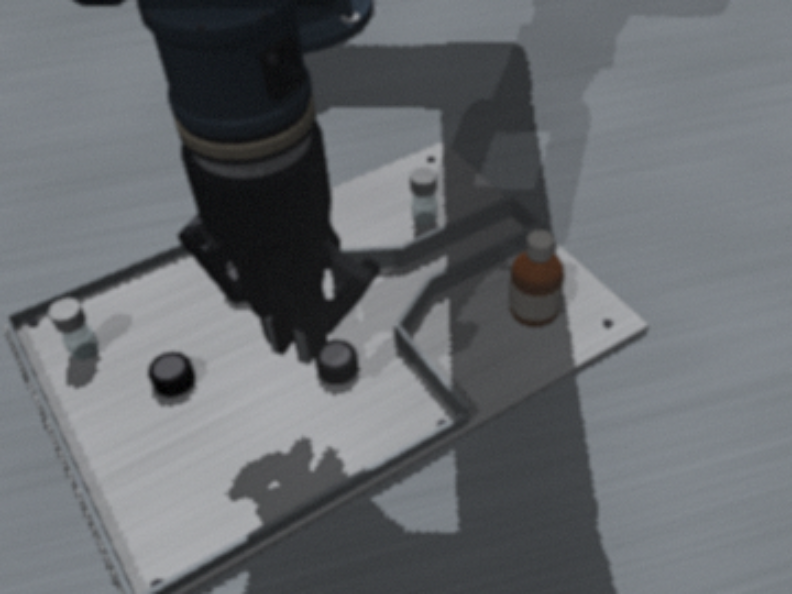

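The fingertips are about 16 mm ahead of the TCP, about 42 mm behind the first cap with only a small sideways error. The scene crop shows them just left of the cap at (337,362). Next I descend and push.

```bash
python3 shift.py '[[0.014,0,-0.0013,0.023,0,0,0],[0.014,0,0,0.023,0,0,0],[0.014,0,0,0.0204,0,0,0],[0.014,0,0,0,0,0,0]]'
python3 shift.py '[[0.014,0.006,0,0,0,0,0],[0.014,0.006,0,0,0,0,0],[0.014,0.006,0,0,0,0,0],[0.014,0.006,0,0,0,0,0],[0.014,0.006,0,0,0,0,0],[0.014,0.006,0,0,0,0,0],[0.014,0.006,0,0,0,0,0],[0.014,0.004,0,0,0,0,0]]'
cat >> h.py <<'E'
def caps(ctrl,cams=("scene","top")):
    "cap-top blobs (z 22..32 mm) in tray frame"
    for n in cams:
        c=ctrl.capture(n);P=cloud(c);q=tray(P);z=P[...,2]*1000
        m=(abs(q[...,0])<214)&(abs(q[...,1])<147)&(z>23)&(z<32)&(c["frame"].max(2)<130)
        m=cv2.morphologyEx(m.astype(np.uint8),cv2.MORPH_OPEN,np.ones((3,3)))
        k,l,s,ce=cv2.connectedComponentsWithStats(m)
        for i in range(1,k):
            p=q[l==i]
            if s[i,4]>40 and (np.ptp(p,0)<60).all(): print(n,s[i,4],"mid",((p.min(0)+p.max(0))/2).round(1),"size",np.ptp(p,0).round(1))
E
python3 - <<'E'
from h import *;from rig import ctrl
go(ctrl,45,-10,32.5,0.030)
caps(ctrl)
c=ctrl.capture("scene");cv2.imwrite("pics/s2.png",cv2.resize(c["frame"][60:330,80:440,::-1],None,fx=2.2,fy=2.2))
E
```

```text
clock: 3.52
eef_pos: [0.608, -0.084, 0.03]
tool_rot: [-0.002, 0.341, 0.94, -0.0]
contact_force: [0.1, -0.8, 0.4]
gripper_width: 0.0141
grip_force: 0.0
clock: 4.53
eef_pos: [0.5738, -0.0544, 0.0319]
tool_rot: [-0.0, 0.341, 0.94, -0.0]
contact_force: [0.2, -0.8, 0.9]
gripper_width: 0.0143
grip_force: 0.3
t 4.53 at [-10.7 -45. ] z 0.0319 head 32.5 w 0.0143 F [ 0.2 -0.8  0.9] tilt 0.02
  shift now [0.0658 0.0005 0.0019] after turn [0.0658 0.0004 0.0019] rz 0.001
scene 96 mid [-42.3  72. ] size [16.8 32.7]
scene 51 mid [140.2 -97.9] size [20.1 18.1]
scene 42 mid [-166.2   73.1] size [15.7  7.3]
scene 233 mid [-122.1   12.3] size [30.4 32.7]
```

View pics/s2.png

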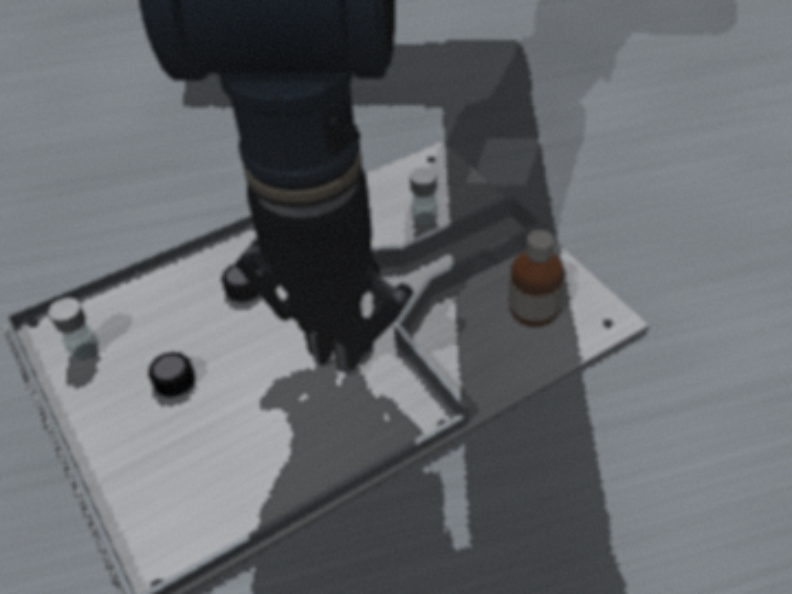

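Cap A is hidden in front of the fingers, being pushed. The others are untouched (cap B at (172,374), cap C at (243,283) in the crop). I'll continue the push and check with the wrist camera.

```bash
python3 shift.py '[[0.014,0.008,0,0.001,0,0,0],[0.014,0.008,0,0,0,0,0],[0.014,0.008,0,0,0,0,0],[0.014,0.008,0,0,0,0,0],[0.014,0.008,0,0,0,0,0],[0.014,0.005,0,0,0,0,0],[0.014,0.003,0,0,0,0,0]]'
python3 - <<'E'
from h import *;from rig import ctrl
go(ctrl,62.6,0,0,0.030)
caps(ctrl,("scene","top"))
c=ctrl.capture("wrist");cv2.imwrite("pics/w2.png",c["frame"][:,:,::-1]);np.savez("w2.npz",**c)
E
```

```text
clock: 5.55
eef_pos: [0.5371, -0.0237, 0.0309]
tool_rot: [0.0, 0.341, 0.94, 0.0]
contact_force: [0.2, 0.0, 0.3]
gripper_width: 0.0142
grip_force: 0.1
t 5.55 at [ 29.6 -19.3] z 0.0309 head 32.5 w 0.0142 F [0.2 0.  0.3] tilt 0.0
  shift now [0.0382 0.0015 0.0009] after turn [ 0.033  -0.0193  0.0009] rz 0.568
scene 88 mid [203.2  -1.3] size [13.4 49.2]
scene 176 mid [-35.5  72.1] size [30.7 33.6]
scene 56 mid [-169.    74.3] size [19.9  8.2]
scene 232 mid [-121.8   12.5] size [30.  31.2]
```

View pics/w2.png

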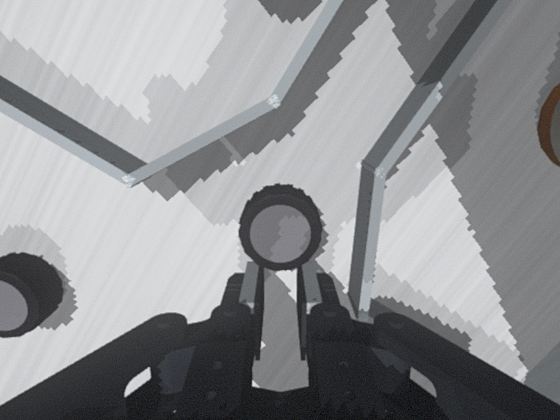

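The wrist view shows the cap seated symmetrically in the fingertip cradle at about (281,228), with the gate's edges at (275,100) and (372,168). Now I curve into the gate.

```bash
cat >> h.py <<'E'
def wrist(c):
    P=cloud(c);q=tray(P);z=P[...,2]*1000
    m=((z>22)&(z<34)&(c["depth"]>0)&(c["frame"].max(2)<150)).astype(np.uint8); m[265:]=0
    m=cv2.morphologyEx(m,cv2.MORPH_OPEN,np.ones((15,15)))
    k,l,s,ce=cv2.connectedComponentsWithStats(m)
    for i in range(1,k):
        p=q[l==i]
        if s[i,4]>800: print("cap",s[i,4],ce[i].round(0),"mid",((p.min(0)+p.max(0))/2).round(1),"size",np.ptp(p,0).round(1),"z",np.median(z[l==i]).round(1))
    w=(z>25)&(z<36)&(m==0)&(c["depth"]>0)
    for x0 in (45,60,75,90,110,130,150,170):
        y=np.sort(q[w&(abs(q[...,0]-x0)<2)][:,1]); y=y[abs(y)<60]
        if len(y)>3: g=np.split(y,np.where(np.diff(y)>10)[0]+1); print(x0,[(round(a[0],1),round(a[-1],1)) for a in g if len(a)>3])
E
python3 -c "
from h import *
wrist(np.load('w2.npz'))"
python3 shift.py '[[0.014,0.0041,-0.0022,0.001,0,0,0.0945],[0.014,0.0041,-0.0022,0,0,0,0.0945],[0.014,0.0041,-0.0022,0,0,0,0.0945],[0.014,0.0041,-0.0022,0,0,0,0.0945],[0.014,0.0041,-0.0022,0,0,0,0.0945],[0.014,0.0041,-0.0022,0,0,0,0.0945]]'
python3 - <<'E'
from h import *;from rig import ctrl
go(ctrl,62.6,0,0,0.030)
c=ctrl.capture("wrist");cv2.imwrite("pics/w3.png",c["frame"][:,:,::-1]);np.savez("w3.npz",**c)
wrist(c)
E
```

```text
cap 4236 [280. 230.] mid [50.7 -4.2] size [30.7 30.9] z 25.5
45 [(np.float64(-49.8), np.float64(-43.2)), (np.float64(-32.0), np.float64(-17.1)), (np.float64(7.3), np.float64(10.3)), (np.float64(45.5), np.float64(51.9))]
60 [(np.float64(-41.2), np.float64(-34.7)), (np.float64(-17.1), np.float64(-15.3)), (np.float64(-4.1), np.float64(-1.3)), (np.float64(37.0), np.float64(43.5))]
75 [(np.float64(-32.4), np.float64(-25.8)), (np.float64(28.2), np.float64(34.6))]
90 [(np.float64(-24.1), np.float64(-18.3)), (np.float64(20.6), np.float64(25.9))]
110 [(np.float64(-23.6), np.float64(-18.6)), (np.float64(21.0), np.float64(24.9))]
130 [(np.float64(-23.4), np.float64(-18.6))]
150 [(np.float64(-23.0), np.float64(-18.7))]
clock: 6.45
eef_pos: [0.5128, -0.0125, 0.03]
tool_rot: [0.0, 0.592, 0.806, 0.0]
contact_force: [-0.2, 0.8, 0.1]
gripper_width: 0.0138
grip_force: 0.1
t 6.45 at [47.7  0.5] z 0.03 head -0.2 w 0.0138 F [-0.2  0.8  0.1] tilt 0.05
  shift now [ 0.0149  0.0004 -0.    ] after turn [ 0.0149  0.0005 -0.    ] rz -0.003
cap 1318 [349.  41.] mid [138.6 -21. ] size [25.   4.5] z 29.1
cap 3772 [282. 227.] mid [74.   0.8] size [28.  27.1] z 25.6
45 [(np.float64(-49.9), np.float64(-43.5)), (np.float64(-5.6), np.float64(-5.4)), (np.float64(8.5), np.float64(8.5)), (np.float64(45.4), np.float64(51.6))]
60 [(np.float64(-41.3), np.float64(-34.9)), (np.float64(-12.1), np.float64(14.9)), (np.float64(36.8), np.float64(43.6))]
75 [(np.float64(-32.6), np.float64(-26.1)), (np.float64(-13.8), np.float64(-12.9)), (np.float64(9.8), np.float64(16.6)), (np.float64(28.4), np.float64(34.5))]
90 [(np.float64(-24.0), np.float64(-18.6)), (np.float64(20.3), np.float64(26.1))]
110 [(np.float64(-23.2), np.float64(-18.8)), (np.float64(20.7), np.float64(25.0))]
130 [(np.float64(20.6), np.float64(25.1)), (np.float64(52.9), np.float64(59.9))]
150 [(np.float64(20.7), np.float64(24.9)), (np.float64(55.9), np.float64(59.7))]
```

View pics/w3.png

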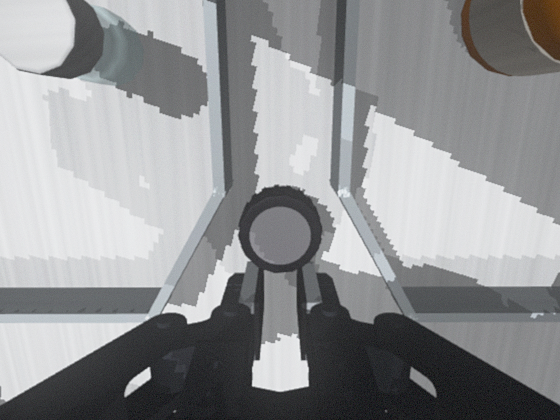

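The cap is at (74,0.8) and the slot centre is at y≈0.9. The wrist view at (282,228) confirms it's seated and in line. Pushing it through.

```bash
python3 shift.py '[[0.014,0.006,0,0,0,0,0],[0.014,0.006,0,0,0,0,0],[0.014,0.006,0,0,0,0,0],[0.014,0.006,0,0,0,0,0],[0.014,0.006,0,0,0,0,0],[0.014,0.004,0,0,0,0,0],[0.014,0,0,0,0,0,0]]'
python3 - <<'E'
from h import *;from rig import ctrl
go(ctrl,62.6,0,0,0.030)
c=ctrl.capture("wrist");wrist(c);np.savez("w4.npz",**c)
E
python3 shift.py '[[0.014,-0.006,0,0,0,0,0],[0.014,-0.006,0,-0.015,0,0,0],[0.014,-0.01,0,-0.02,0,0,0],[0.014,-0.02,0,-0.02,0,0,0.16],[0.014,-0.03,0,-0.01,0,0,0.16],[0.014,-0.03,0,0,0,0,0.16],[0.014,-0.02,0,0,0,0,0.158]]'
python3 - <<'E'
from h import *;from rig import ctrl
go(ctrl,-70.4,99,-36.4,0.10)
caps(ctrl,("top","scene"))
E
```

```text
clock: 7.38
eef_pos: [0.5027, 0.0202, 0.03]
tool_rot: [0.001, 0.59, 0.807, 0.0]
contact_force: [0.5, -0.2, -0.6]
gripper_width: 0.0143
grip_force: 0.7
t 7.38 at [81.9  0.2] z 0.03 head 0.1 w 0.0143 F [ 0.5 -0.2 -0.6] tilt 0.07
  shift now [-0.0193  0.0002  0.    ] after turn [-0.0193  0.0002  0.    ] rz 0.001
cap 917 [212.  28.] mid [176.6  22.8] size [17.6  4.4] z 29.2
cap 812 [350.  25.] mid [177.7 -21.1] size [15.6  4.5] z 29.0
cap 3703 [283. 226.] mid [108.5   0.4] size [28.4 28.4] z 25.5
75 [(np.float64(-32.9), np.float64(-26.5)), (np.float64(-5.9), np.float64(-5.7)), (np.float64(8.1), np.float64(8.3)), (np.float64(28.1), np.float64(34.6))]
90 [(np.float64(-24.1), np.float64(26.2))]
110 [(np.float64(-23.0), np.float64(-18.9)), (np.float64(-4.2), np.float64(1.0)), (np.float64(11.8), np.float64(25.1))]
130 [(np.float64(-23.1), np.float64(-18.9)), (np.float64(20.8), np.float64(24.9)), (np.float64(52.4), np.float64(59.8))]
150 [(np.float64(-23.1), np.float64(-18.9)), (np.float64(20.7), np.float64(24.9)), (np.float64(55.8), np.float64(60.0))]
170 [(np.float64(-23.3), np.float64(-19.0))]
clock: 8.3
eef_pos: [0.5159, -0.1012, 0.0962]
tool_rot: [0.001, 0.816, 0.579, 0.001]
contact_force: [-0.8, -0.9, -0.9]
gripper_width: 0.0139
grip_force: 0.0
t 8.3 at [-37.8  24.3] z 0.0962 head -36.9 w 0.0139 F [-0.8 -0.9 -0.9] tilt 0.11
  shift now [-0.0709 -0.0401 -0.0038] after turn [-0.0705 -0.0407 -0.0038] rz -0.009
top 200 mid [106.4   0.8] size [29.3 31.6]
scene 84 mid [202.7  -1.1] size [13.4 48.7]
scene 44 mid [136.4  54.5] size [19.8 12.1]
scene 87 mid [-38.6  68.8] size [24.1 26.1]
scene 41 mid [ 144.3 -102.5] size [21.3  9.1]
scene 60 mid [-168.6   73.2] size [20.6  8.4]
scene 230 mid [-122.1   12.3] size [30.6 31.9]
```

```bash
python3 shift.py '[[0.014,-0.0352,-0.0203,0,0,0,-0.009],[0.014,-0.0352,-0.0203,0,0,0,0],[0.014,0,0,0,0,0,0],[0.014,0,0,0.02,0,0,0]]'
python3 - <<'E'
from h import *;from rig import ctrl
go(ctrl,-70.4,99,-36.4,0.030)
c=ctrl.capture("wrist");wrist(c)
E
```

```text
clock: 8.9
eef_pos: [0.4559, -0.1533, 0.0762]
tool_rot: [0.002, 0.811, 0.586, 0.001]
contact_force: [0.6, -0.4, -0.0]
gripper_width: 0.0142
grip_force: 0.0
t 8.9 at [-69.3  97.3] z 0.0762 head -35.9 w 0.0142 F [ 0.6 -0.4 -0. ] tilt 0.25
  shift now [-0.0019 -0.0009  0.0462] after turn [-0.0019 -0.0009  0.0462] rz 0.008
cap 1997 [273. 163.] mid [-32.1  73.7] size [24.5 29.6] z 25.6
cap 1170 [481. 233.] mid [-123.     8.8] size [29.5 19.9] z 25.6
```

```bash
python3 shift.py '[[0.014,0,-0.0009,0.023,0,0,0.008],[0.014,0,0,0.0232,0,0,0],[0.014,0,0,0,0,0,0]]'
python3 shift.py '[[0.014,0.006,0,0,0,0,0],[0.014,0.006,0,0,0,0,0],[0.014,0.006,0,0,0,0,0],[0.014,0.006,0,0,0,0,0],[0.014,0.008,0,0,0,0,0],[0.014,0.008,0,0,0,0,0],[0.014,0.008,0,0,0,0,0],[0.014,0.008,0,0,0,0,0],[0.014,0.008,0,0,0,0,0],[0.014,0.008,0,0,0,0,0],[0.014,0.008,0,0,0,0,0],[0.014,0.006,0,0,0,0,0]]'
python3 - <<'E'
from h import *;from rig import ctrl
go(ctrl,31.5,23.4,-36.4,0.030)
c=ctrl.capture("wrist");wrist(c)
E
```

```text
clock: 9.32
eef_pos: [0.4535, -0.1514, 0.0279]
tool_rot: [-0.001, 0.813, 0.583, -0.0]
contact_force: [0.8, 0.9, -0.0]
gripper_width: 0.0138
grip_force: 0.0
clock: 10.82
eef_pos: [0.4815, -0.0707, 0.0287]
tool_rot: [-0.0, 0.813, 0.582, -0.0]
contact_force: [0.1, -0.7, 0.1]
gripper_width: 0.0139
grip_force: 0.1
t 10.82 at [ 1.7 47.9] z 0.0287 head -36.4 w 0.0139 F [ 0.1 -0.7  0.1] tilt 0.01
  shift now [ 0.0386  0.002  -0.0013] after turn [ 0.0386  0.002  -0.0013] rz -0.001
cap 3114 [286. 227.] mid [22.3 29.9] size [29.9 24.1] z 25.6
45 [(np.float64(-50.2), np.float64(-43.3)), (np.float64(45.1), np.float64(52.0))]
60 [(np.float64(-41.7), np.float64(-34.5)), (np.float64(36.6), np.float64(43.4))]
75 [(np.float64(27.7), np.float64(34.3))]
90 [(np.float64(-2.6), np.float64(5.1)), (np.float64(20.2), np.float64(25.9))]
110 [(np.float64(20.7), np.float64(24.8))]
130 [(np.float64(51.6), np.float64(56.2))]
```

```bash
python3 shift.py '[[0.014,0.008,0.0005,0,0,0,0],[0.014,0.008,0.0005,0,0,0,0],[0.014,0.008,0.0005,0,0,0,0],[0.014,0.008,0.0005,0,0,0,0],[0.014,0.006,0,0,0,0,0],[0.014,0.0041,0.0025,0,0,0,-0.106],[0.014,0.0041,0.0025,0,0,0,-0.106],[0.014,0.0041,0.0025,0,0,0,-0.106],[0.014,0.0041,0.0025,0,0,0,-0.106],[0.014,0.0041,0.0025,0,0,0,-0.106],[0.014,0.0041,0.0025,0,0,0,-0.106]]'
python3 - <<'E'
from h import *;from rig import ctrl
go(ctrl,82,0.7,0,0.030)
c=ctrl.capture("wrist");wrist(c)
cv2.imwrite("pics/w5.png",c["frame"][:,:,::-1])
E
```

```text
clock: 12.25
eef_pos: [0.512, -0.0124, 0.0287]
tool_rot: [0.0, 0.589, 0.808, 0.0]
contact_force: [0.9, -0.1, 0.1]
gripper_width: 0.0139
grip_force: 0.0
t 12.25 at [48.   1.2] z 0.0287 head 0.2 w 0.0139 F [ 0.9 -0.1  0.1] tilt 0.0
  shift now [ 0.034   0.0006 -0.0013] after turn [ 0.034   0.0005 -0.0013] rz 0.003
cap 5939 [283. 142.] mid [105.8   0.9] size [29.8 30.4] z 25.5
cap 3869 [282. 229.] mid [74.4  1.8] size [27.5 29. ] z 25.6
45 [(np.float64(-50.0), np.float64(-43.5)), (np.float64(-4.9), np.float64(-4.8)), (np.float64(9.1), np.float64(9.2)), (np.float64(45.7), np.float64(51.8))]
60 [(np.float64(-41.1), np.float64(-34.8)), (np.float64(-11.4), np.float64(15.8)), (np.float64(36.9), np.float64(43.5))]
75 [(np.float64(-32.6), np.float64(-26.2)), (np.float64(-12.8), np.float64(-7.5)), (np.float64(7.3), np.float64(17.5)), (np.float64(28.0), np.float64(34.6))]
90 [(np.float64(-24.1), np.float64(-18.5)), (np.float64(20.5), np.float64(26.0))]
110 [(np.float64(-23.1), np.float64(-14.0)), (np.float64(-3.6), np.float64(-2.6)), (np.float64(16.3), np.float64(25.0))]
130 [(np.float64(-23.0), np.float64(-18.9)), (np.float64(20.7), np.float64(25.0)), (np.float64(52.0), np.float64(60.0))]
150 [(np.float64(20.7), np.float64(24.9)), (np.float64(55.8), np.float64(60.0))]
```

View pics/w5.png

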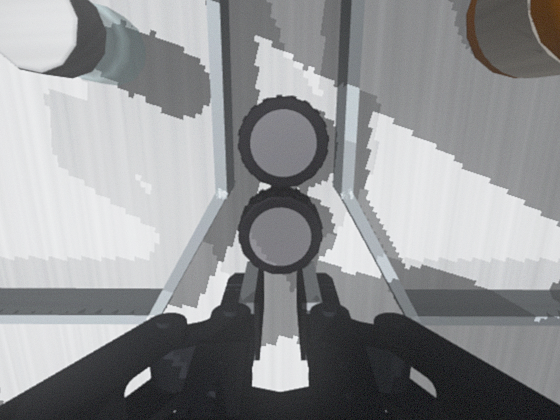

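Two caps are in line: cap A inside the slot at (283,142) and cap C in the cradle at (282,230). I'll push both in, then back off and go behind the third.

```bash
python3 shift.py '[[0.014,0.006,0,-0.001,0,0,0],[0.014,0.006,0,0,0,0,0],[0.014,0.006,0,0,0,0,0],[0.014,0.006,0,0,0,0,0],[0.014,0.006,0,0,0,0,0],[0.014,0.004,0,0,0,0,0],[0.014,0,0,0,0,0,0]]'
python3 - <<'E'
from h import *;from rig import ctrl
go(ctrl,82,0.7,0,0.030)
c=ctrl.capture("wrist");wrist(c)
E
python3 shift.py '[[0.014,-0.006,0,0,0,0,0],[0.014,-0.006,0,-0.015,0,0,0],[0.014,-0.01,0,-0.02,0,0,0],[0.014,-0.02,0,-0.02,0,0,0],[0.014,-0.03,0,-0.01,0,0,0],[0.014,-0.035,0,0,0,0,0],[0.014,-0.035,0,0,0,0,0.07],[0.014,-0.035,0,0,0,0,0],[0.014,-0.035,-0.004,0,0,0,0],[0.014,-0.02,0,0,0,0,0],[0.014,-0.01,0,0,0,0,0],[0.014,0,0,0,0,0,0]]'
python3 - <<'E'
from h import *;from rig import ctrl
go(ctrl,-164.4,17,-4.06,0.080)
caps(ctrl,("top",))
c=ctrl.capture("wrist");wrist(c)
E
```

```text
clock: 13.18
eef_pos: [0.5025, 0.0197, 0.0299]
tool_rot: [0.001, 0.591, 0.807, 0.0]
contact_force: [1.5, -1.3, 0.2]
gripper_width: 0.0139
grip_force: 0.9
t 13.18 at [81.5  0.6] z 0.0299 head -0.0 w 0.0139 F [ 1.5 -1.3  0.2] tilt 0.11
  shift now [ 0.0005 -0.0001 -0.0001] after turn [ 0.0005 -0.0001 -0.0001] rz -0.0
cap 807 [213.  34.] mid [174.4  22.8] size [15.4  4.5] z 29.1
cap 5326 [282. 146.] mid [138.4   0.4] size [28.9 29.3] z 25.5
cap 3740 [283. 227.] mid [107.    1.1] size [26.6 29.2] z 25.5
75 [(np.float64(-32.7), np.float64(-26.5)), (np.float64(-5.5), np.float64(-5.4)), (np.float64(8.5), np.float64(8.6)), (np.float64(28.4), np.float64(34.7))]
90 [(np.float64(-24.3), np.float64(26.2))]
110 [(np.float64(-23.1), np.float64(-13.6)), (np.float64(13.7), np.float64(25.0))]
130 [(np.float64(-23.1), np.float64(-4.7)), (np.float64(20.7), np.float64(25.0)), (np.float64(52.6), np.float64(59.6))]
150 [(np.float64(-23.1), np.float64(-18.9)), (np.float64(1.7), np.float64(25.1)), (np.float64(55.2), np.float64(59.8))]
clock: 14.72
eef_pos: [0.564, -0.2137, 0.0948]
tool_rot: [-0.0, 0.619, 0.786, 0.0]
contact_force: [0.1, -0.2, -0.5]
gripper_width: 0.014
grip_force: 0.0
t 14.72 at [-159.6   12.6] z 0.0948 head -4.1 w 0.014 F [ 0.1 -0.2 -0.5] tilt 0.03
  shift now [-0.0051 -0.0041  0.0148] after turn [-0.0051 -0.0041  0.0148] rz 0.0
cap 2405 [272. 173.] mid [-121.9   15.4] size [30.5 27.5] z 25.5
```

```bash
python3 shift.py '[[0.014,-0.0051,-0.0041,0.022,0,0,0],[0.014,0,0,0.022,0,0,0],[0.014,0,0,0.021,0,0,0],[0.014,0,0,0,0,0,0]]'
python3 shift.py '[[0.014,0.006,0,0,0,0,0],[0.014,0.006,0,0,0,0,0],[0.014,0.006,0,0,0,0,0],[0.014,0.006,0,0,0,0,0],[0.014,0.01,0,0,0,0,0],[0.014,0.01,0,0,0,0,0],[0.014,0.01,0,0,0,0,0],[0.014,0.01,0,0,0,0,0],[0.014,0.01,0,0,0,0,0],[0.014,0.01,0,0,0,0,0],[0.014,0.01,0,0,0,0,0],[0.014,0.006,0,0,0,0,0]]'
python3 - <<'E'
from h import *;from rig import ctrl
go(ctrl,26.7,3.4,-4.06,0.030)
c=ctrl.capture("wrist");wrist(c)
E
```

```text
clock: 15.32
eef_pos: [0.5599, -0.2177, 0.0282]
tool_rot: [-0.002, 0.618, 0.786, -0.0]
contact_force: [0.0, -1.2, -0.1]
gripper_width: 0.0142
grip_force: 0.0
clock: 16.82
eef_pos: [0.5375, -0.1218, 0.0297]
tool_rot: [-0.0, 0.618, 0.786, -0.0]
contact_force: [-0.1, 0.1, -0.2]
gripper_width: 0.0139
grip_force: 0.1
t 16.82 at [-64.  10.] z 0.0297 head -4.0 w 0.0139 F [-0.1  0.1 -0.2] tilt 0.02
  shift now [ 0.0909  0.0002 -0.0003] after turn [ 0.0909  0.0001 -0.0003] rz 0.001
cap 4047 [279. 228.] mid [-37.7   9.4] size [28.  30.1] z 25.6
```

```bash
python3 shift.py '[[0.014,0.01,0,0,0,0,0],[0.014,0.01,0,0,0,0,0],[0.014,0.01,0,0,0,0,0],[0.014,0.01,0,0,0,0,0],[0.014,0.01,0,0,0,0,0],[0.014,0.01,0,0,0,0,0],[0.014,0.01,0,0,0,0,0],[0.014,0.01,0,0,0,0,0],[0.014,0.006,0,0,0,0,-0.018],[0.014,0.006,0.0004,0,0,0,-0.018],[0.014,0.006,0.0004,0,0,0,-0.018],[0.014,0.006,0.0004,0,0,0,-0.018]]'
python3 - <<'E'
from h import *;from rig import ctrl
go(ctrl,82,0.7,0,0.030)
c=ctrl.capture("wrist");wrist(c)
E
```

```text
clock: 18.38
eef_pos: [0.514, -0.021, 0.0297]
tool_rot: [0.0, 0.589, 0.808, 0.0]
contact_force: [-0.4, 0.4, -0.2]
gripper_width: 0.0143
grip_force: 0.0
t 18.38 at [39.2  2. ] z 0.0297 head 0.2 w 0.0143 F [-0.4  0.4 -0.2] tilt 0.01
  shift now [ 0.0428  0.0014 -0.0003] after turn [ 0.0428  0.0013 -0.0003] rz 0.003
cap 2271 [301.  16.] mid [135.4  -1.1] size [14.4 25.5] z 25.6
cap 1327 [271.  47.] mid [128.9   5.8] size [12.6 15. ] z 25.4
cap 5426 [284. 120.] mid [105.7   1.7] size [30.3 30.8] z 25.5
cap 3751 [284. 227.] mid [66.   1.8] size [26.9 27.5] z 25.6
45 [(np.float64(-49.9), np.float64(-43.4)), (np.float64(-17.7), np.float64(-4.0)), (np.float64(9.9), np.float64(23.5)), (np.float64(45.7), np.float64(52.2))]
60 [(np.float64(-41.4), np.float64(-34.8)), (np.float64(-1.7), np.float64(17.9)), (np.float64(37.2), np.float64(43.5))]
75 [(np.float64(-32.8), np.float64(-26.3)), (np.float64(-8.1), np.float64(0.7)), (np.float64(28.1), np.float64(34.8))]
90 [(np.float64(-24.2), np.float64(-18.6)), (np.float64(5.0), np.float64(6.8)), (np.float64(20.5), np.float64(26.1))]
110 [(np.float64(-23.1), np.float64(-18.9)), (np.float64(8.3), np.float64(9.8)), (np.float64(20.8), np.float64(25.0))]
130 [(np.float64(-12.2), np.float64(25.1)), (np.float64(52.1), np.float64(60.0))]
```

```bash
python3 shift.py '[[0.014,0.006,0.0003,0,0,0,0],[0.014,0.006,0.0003,0,0,0,0],[0.014,0.006,0.0003,0,0,0,0],[0.014,0.006,0.0003,0,0,0,0],[0.014,0.006,0,0,0,0,0],[0.014,0.006,0,0,0,0,0],[0.014,0.006,0,0,0,0,0],[0.014,0.003,0,0,0,0,0],[0.014,0,0,0,0,0,0]]'
python3 - <<'E'
from h import *;from rig import ctrl
go(ctrl,82,0.7,0,0.030)
c=ctrl.capture("wrist");wrist(c);np.savez("w6.npz",**c)
cv2.imwrite("pics/w6.png",c["frame"][:,:,::-1])
E
```

```text
clock: 19.55
eef_pos: [0.5026, 0.0207, 0.0299]
tool_rot: [0.002, 0.589, 0.808, -0.0]
contact_force: [0.5, -7.3, -0.8]
gripper_width: 0.0143
grip_force: 4.8
t 19.55 at [82.5  0.2] z 0.0299 head 0.2 w 0.0143 F [ 0.5 -7.3 -0.8] tilt 0.18
  shift now [-0.0005 -0.0005 -0.0001] after turn [-0.0005 -0.0005 -0.0001] rz 0.004
cap 6704 [280.  47.] mid [171.4   1.3] size [29.3 29.2] z 25.5
cap 5785 [284. 148.] mid [139.    0.5] size [30.9 30.4] z 25.5
cap 3482 [284. 226.] mid [109.9   0.2] size [23.9 28.8] z 25.6
75 [(np.float64(-32.7), np.float64(-26.6)), (np.float64(-5.9), np.float64(-5.8)), (np.float64(8.1), np.float64(8.2)), (np.float64(28.3), np.float64(34.8))]
90 [(np.float64(-24.1), np.float64(26.1))]
110 [(np.float64(-23.0), np.float64(-18.9)), (np.float64(10.3), np.float64(24.9))]
130 [(np.float64(-23.2), np.float64(-18.7)), (np.float64(20.8), np.float64(24.9)), (np.float64(52.1), np.float64(59.7))]
150 [(np.float64(-12.2), np.float64(-11.1)), (np.float64(8.3), np.float64(25.0)), (np.float64(55.2), np.float64(59.8))]
170 [(np.float64(-14.7), np.float64(-11.3)), (np.float64(20.8), np.float64(24.9))]
```

View pics/w6.png

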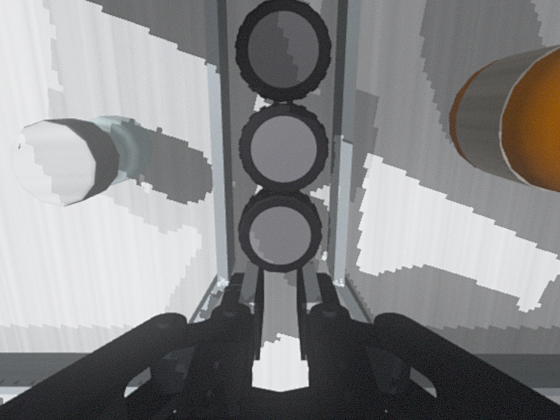

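The wrist view shows three caps in single file at (283,48), (283,148) and (281,230). The finger shoulders now touch the rail ends at the gate, at about (222,283) and (342,283), with 7 N. I'll back off, close the fingers so they're narrower, and push a few mm more for margin.

```bash
python3 shift.py '[[0.014,-0.008,0,0,0,0,0],[0.0,0,0,0,0,0,0],[0.0,0,0,-0.002,0,0,0],[0.0,0,0,0,0,0,0],[0.0,0.003,0,0,0,0,0],[0.0,0.003,0,0,0,0,0],[0.0,0.003,0,0,0,0,0],[0.0,0.002,0,0,0,0,0],[0.0,0,0,0,0,0,0]]'
python3 - <<'E'
from h import *;from rig import ctrl
go(ctrl,86,0.7,0,0.030)
c=ctrl.capture("wrist");wrist(c)
E
```

```text
clock: 20.72
eef_pos: [0.5003, 0.025, 0.0317]
tool_rot: [-0.0, 0.59, 0.808, -0.0]
contact_force: [0.1, -0.2, -0.9]
gripper_width: -0.0002
grip_force: 0.0
t 20.73 at [87.2  1. ] z 0.0317 head 0.1 w -0.0002 F [ 0.1 -0.2 -0.9] tilt 0.02
  shift now [-0.0012  0.0003  0.0017] after turn [-0.0012  0.0003  0.0017] rz 0.002
cap 6347 [282.  46.] mid [176.7   0.6] size [29. 31.] z 25.5
cap 5313 [284. 143.] mid [145.6   0.7] size [30.7 28.9] z 25.5
cap 3935 [277. 228.] mid [114.3   1.4] size [28.6 30. ] z 25.6
45 [(np.float64(-49.8), np.float64(-47.8))]
75 [(np.float64(28.2), np.float64(29.4))]
90 [(np.float64(-24.2), np.float64(-18.5)), (np.float64(20.4), np.float64(26.2))]
110 [(np.float64(-23.2), np.float64(-8.0)), (np.float64(12.6), np.float64(25.1))]
130 [(np.float64(-23.1), np.float64(-18.9)), (np.float64(-3.6), np.float64(5.9)), (np.float64(20.8), np.float64(24.9)), (np.float64(52.4), np.float64(58.8))]
150 [(np.float64(-23.2), np.float64(-7.8)), (np.float64(11.4), np.float64(25.1)), (np.float64(55.9), np.float64(60.0))]
170 [(np.float64(-23.0), np.float64(-11.9)), (np.float64(13.1), np.float64(25.0))]
```

The last cap's rear edge is now about 9 mm past the gate. I'll retreat and verify.

```bash
python3 shift.py '[[0,-0.006,0,0,0,0,0],[0,-0.006,0,-0.01,0,0,0],[0,-0.005,0,-0.03,0,0,0],[0,-0.02,0,-0.04,0,0,0],[0,-0.05,0,-0.04,0,0,0],[0,-0.05,0,-0.02,0,0,0],[0,-0.05,0,0,0,0,0],[0,-0.03,0,0,0,0,0],[0,0,0,0,0,0,0]]'
python3 - <<'E'
from h import *;from rig import ctrl
go(ctrl,86,0.7,0,0.030)
caps(ctrl,("top",))
c=ctrl.capture("top");cv2.imwrite("pics/t9.png",cv2.resize(c["frame"][100:360,170:470,::-1],None,fx=2.2,fy=2.2))
P=cloud(c);q=tray(P);z=P[...,2]*1000
for n,x,y in(("vial_b",137.4,61.5),("reagent",149.3,-83.6),("vial_a",-169.2,83.4)):
    k=(np.hypot(q[...,0]-x,q[...,1]-y)<30)&(z>50)&(z<95); p=q[k&(z>np.percentile(z[k],90)-4)] if k.any() else None
    print(n,None if p is None else ((p.min(0)+p.max(0))/2).round(1), (x,y))
E
```

```text
clock: 21.9
eef_pos: [0.5668, -0.1838, 0.1715]
tool_rot: [0.001, 0.591, 0.806, 0.0]
contact_force: [-0.4, 0.6, 0.3]
gripper_width: 0.0
grip_force: 0.0
t 21.9 at [-131.9    0.8] z 0.1715 head -0.1 w 0.0 F [-0.4  0.6  0.3] tilt 0.15
  shift now [ 0.2182 -0.0005  0.1411] after turn [ 2.182e-01 -1.000e-04  1.411e-01] rz -0.002
top 206 mid [176.4  -0. ] size [29.9 30.5]
vial_b [137.4  61.7] (137.4, 61.5)
reagent [149.3 -83.7] (149.3, -83.6)
vial_a [-169.3   83.4] (-169.2, 83.4)
```

View pics/t9.png

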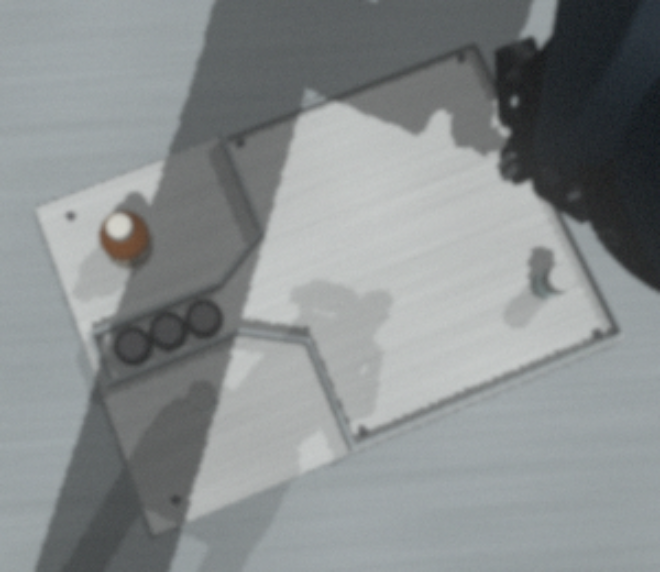

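All three caps are in the slot at (133,346), (168,330) and (204,318) in the crop, past the gate. The depth data puts both vials and the bottle where they started.

```bash
python3 -c "
from rig import ctrl
print(ctrl.sign_off())"
```

```text
the job is handed in; nothing more can be done
None
```

The job is handed in at about 22 s: all three caps lie in single file in the slot, the last one about 9 mm past the gate, and the vials and bottle measured within 0.2 mm of where they started.

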